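# Set the drying timer by clicks

### The job

With a fingertip, push the wing of the drying timer's dial round clockwise (seen from above) exactly four clicks from where it stands, without running past the fourth, then press the larger of the timer's two keys right down to start it and let it go. Do not pinch the wing, do not press the smaller key, do not press the larger key before the dial is set, and leave the things standing around where they are; finish clear of everything.

Things in the scene. Friction and masses are not known exactly. Their poses are not given: they have to be found in the camera images.
- timer: drying timer, a grey box with an aluminium top plate, 170 mm (x) by 310 mm (y) by 60 mm tall, screwed to the bench. Origin: centre of its underside; x points away from the operator side, z up. The dial is in its left (+y) half, the two keys in its right (-y) half.
- dial_axis (a point): point on the dial's upright turning axis, at the height of the top face of the dial's flat aluminium disc (96 mm across, 71 mm above the bench). 10 ticks on the plate round the disc mark the stops; hard stops lie 0.35 click beyond the first and last.
- wing_tip (a point): point on the dial's wing, 40 mm from the axis and 23 mm above the disc; turns with the dial. The one wing is a black upright fin on the disc, running radially from a hub (20 mm across, on the axis) to 46 mm from the axis; 14 mm thick, its top 26 mm above the disc, a white line along it. The rest of the disc is free.
- dial (a joint): turn of the dial, rad, growing clockwise seen from above; at 0 the wing points 108 deg counter-clockwise of the timer's +x. Stops every 0.4189 rad (24 deg), numbered 0 to 9; starts in stop 0, 1, 2 or 3. Half-way between stops is a crest: up to it the dial resists with about 0.05 N m (1.5 N at 33 mm radius); just past it the dial jumps on by itself into the next stop and stays.
- start_key (a joint): travel of the larger key, m: 0 up, 0.006 fully down; a spring needs about 5 N to push it fully down and brings it back up.
- start_key_top (a point): centre of the top face of the larger round key (36 mm across), on the timer's front right corner; it is pressed straight down
- stop_key (a joint): travel of the smaller key, m: 0 up, 0.005 fully down. To be left alone.
- stop_key_top (a point): centre of the top face of the smaller round key (18 mm across), on the timer's back right corner, 85 mm behind the larger key
- form: curved upright plywood bending form, 120 mm wide, 9 mm thick, 60 mm tall, standing in front of the timer. Bystander; origin at the centre of its underside.
- handle: bent dark wooden bag handle lying flat, a half ring of 60 mm radius and 14 mm thick, left of the timer. Bystander; origin at the centre of its underside.
- jar: amber jar with black cap, 60 mm across, 85 mm tall, behind the timer. Bystander; origin at the centre of its underside.
- weight: brass knobbed weight, 48 mm across, 60 mm tall, behind the timer. Bystander; origin at the centre of its underside.
- pot: open white ceramic pot, 72 mm across, 50 mm tall, behind the timer. Bystander; origin at the centre of its underside.
- spool: small wooden spool, 26 mm across, 30 mm tall, standing on top of the timer between dial and keys. Bystander; origin at the centre of its underside.
- burnisher: wooden-handled hand tool, 200 mm long, 26 mm thick, lying right of the timer. Bystander; origin at the centre of its underside.

How it is judged:
By the outcome, as a careful person would: the job done as asked, in the order asked, and still so for the second after the job is handed in, with the robot touching nothing.
It also fails if it takes over 64 s, if anything falls off the work surface, if the arm or the gripper's body presses on something with over 40 N, if the wrist force passes 120 N, or if a joint passes its speed limit or range.

### The arm

A 6-joint arm with a two-finger parallel gripper is mounted at the origin on the work surface. World frame = base frame: x ahead of the robot, y to its left, z up, the work surface at z = 0. Lengths are in m, angles in degrees, forces in N, time in s.
With the tool pointing down it reaches from about 0.375 to 0.975 m from the base axis. Payload 3.8 kg.
Tool frame: the origin (TCP) lies midway between the tips of the shut fingers; the grasp point (between the pads) lies 19 mm behind it; z points along the fingers, y is the direction in which the jaws open and shut (so a half turn about z gives the same grasp; the last joint's range is limited). The gripper opens to 88 mm and grips with 3 to 60 N. Pads are 18 mm wide; open, the fingers measure 123 mm over their backs; the gripper's body (75 mm by 187 mm) begins 45 mm behind the grasp point.
Start: joints at [61.828, 15.12, 91.902, -0, 72.978, -2.114], TCP at [0.297, 0.606, 0.239] pointing down, gripper open.
Joint ranges: [-150.88, 150.88], [-54.13, 125.18], [17.81, 147.31], [-75.09, 255.09], [0, 152.58], [-146.25, 146.25]. Speed limits (degrees/s): [147.25, 147.25, 180, 180, 180, 180].

### API

Orientations are given as [roll, pitch, yaw] about the fixed x, y, z axes, in that order (R = Rz(yaw) Ry(pitch) Rx(roll)).
In Python, from rig import bot, eoat, planner, eyes, workorder, status gives the robot as it stands. Calls block until the motion is done:
- bot.move_to(position, orientation): joint-space move of the TCP to a pose.
- bot.line_to(position, frame=None, velocity=0.15): straight line of the TCP; frame=None keeps the orientation; velocity is the mean speed in m/s.
- bot.set_joints(angles): joint-space move.
- eoat.open_gripper() and eoat.close(newtons=None): open the fingers fully, or close them until they stop; newtons is the grip in N (None keeps the last).
- bot.dwell(seconds).
- planner.solve_ik(position, orientation): joint angles nearest the present ones, or None.
- eyes.grab_frame(name): name is "side" or "top"; returns the picture (420x560x3 uint8, red, green, blue); there is no depth.
- eyes.calibration(name): a dict with "intrinsics" (3x3 intrinsics, pixels), "k1" (the pictures are not rectified: a ray, as slopes to the right and down, at radius r is drawn at 1 + k1 r^2 times it, then the intrinsics apply), "R" (3x3) and "t" (3): a world point X has camera coordinates R X + t. Camera axes: x right, y down, z forward; pixel columns grow to the right and rows downward; lengths in m; the calibration is good to about 2 mm. A picture is of the moment at which its call begins. calibration takes no time and is no camera call.
A pose or a line that the arm cannot do raises bot.MotionError and nothing moves.
- workorder.close_job(): hands the job in, once; it reports no verdict.
Trained networks look in the newest picture that a camera, given by its name, has taken for a name from the list of things; names that differ only in an ending like _2 or _b are one class to them, and where a whole thing is asked for, a point or a joint stands for the part that bears it (a point fixed in the world has none). Each returns a list of dicts, best first, with "p" (0 to 1); they miss things now and then, are a little off and sometimes report something else, mostly with a low value. They report only what shows in the picture. A call takes as long as a camera call.
- eyes.boxes_of(camera, label): "point" ([x, y, z] in m, in the coordinates of the camera as it stood for that picture, good to about 4 mm: the middle of the surface that is visible of it).
- eyes.mark_of(camera, label): "point" ([x, y, z] in m, in the coordinates of the camera as it stood for that picture, good to about 4 mm: a listed point, or the origin of a listed thing).
Readings, each from a call of its own:
- status.read_t(): time.
- status.read_qpos(): joint angles.
- status.read_qd(): joint speeds.
- status.read_joint_efforts(): joint torques, N m.
- status.read_tcp_pos(): TCP position.
- status.read_ee_rot(): TCP orientation.
- status.read_ft_force(): force on the tool from outside, world axes, zero at the start.
- status.read_moment(): the same for the moment, N m.
- status.read_grip_width(): finger opening in m.
Only numpy, scipy, OpenCV 4.12 (cv2) and the standard library are available. Lean on these libraries where they do the work, as an engineer would, in place of code of your own. Each camera call takes 0.05 s, during which the arm holds its last target.

## Working session

There is one attempt and no reset: what is moved stays moved. The work goes in short steps, each a Python script; the robot and the scene stay as the last script left them, time stands still between calls to the robot, and variables do not carry over. Pictures are saved under pics/ and viewed, and the job is handed in when it is done.

```bash
mkdir -p pics; ls; cat > h.py <<'E'
import numpy as np, cv2
from rig import bot, eoat, planner, eyes, workorder, status
def w(cam,p):
    c=eyes.calibration(cam); return np.array(c["R"]).T@(np.array(p)-np.array(c["t"]))
def pix(cam,X):
    c=eyes.calibration(cam); p=np.array(c["R"])@np.array(X)+np.array(c["t"]); s=p[:2]/p[2]; s=s*(1+c["k1"]*(s@s)); return (np.array(c["intrinsics"])@[s[0],s[1],1])[:2]
def snap(cam,name):
    im=eyes.grab_frame(cam); cv2.imwrite("pics/"+name+".png",cv2.cvtColor(im,cv2.COLOR_RGB2BGR)); return im
def ray(cam,uv,z):
    c=eyes.calibration(cam); K=np.array(c["intrinsics"]); d=np.linalg.solve(K,[uv[0],uv[1],1])[:2]; s=d.copy()
    for _ in range(20): s=d/(1+c["k1"]*(s@s))
    R=np.array(c["R"]); o=-R.T@np.array(c["t"]); v=R.T@np.array([s[0],s[1],1]); return o+v*(z-o[2])/v[2]
E
python3 - <<'E'
from h import *
np.set_printoptions(precision=4,suppress=True)
for c in("top","side"):
    snap(c,c+"0"); print(c, eyes.calibration(c)["k1"])
    for n in["timer","dial_axis","wing_tip","start_key_top","stop_key_top","spool","form","handle","jar","weight","pot","burnisher"]:
        r=eyes.mark_of(c,n)
        print(n,[(round(q["p"],2),w(c,q["point"]),pix(c,w(c,q["point"])).round()) for q in r[:2]])
print(status.read_t(),status.read_grip_width())
E
```

```text
pics
top -0.11536609490393311
timer [(0.78, array([0.552 , 0.1073, 0.0012]), array([250., 234.]))]
dial_axis [(0.6, array([0.5884, 0.171 , 0.0694]), array([220., 214.]))]
wing_tip [(0.71, array([0.6201, 0.1966, 0.0978]), array([207., 198.]))]
start_key_top [(0.23, array([ 0.5487, -0.0047,  0.0808]), array([299., 231.]))]
stop_key_top [(0.4, array([ 0.551 , -0.0065,  0.079 ]), array([300., 230.]))]
spool [(0.51, array([0.5762, 0.0586, 0.0622]), array([270., 220.]))]
form [(0.81, array([0.4277, 0.2163, 0.0021]), array([203., 287.]))]
handle [(0.7, array([ 0.7114,  0.3393, -0.001 ]), array([157., 170.]))]
jar [(0.73, array([ 0.7076,  0.1198, -0.0042]), array([245., 171.]))]
weight [(0.61, array([ 0.6237, -0.0578,  0.004 ]), array([318., 204.])), (0.17, array([ 0.706 ,  0.3405, -0.0008]), array([156., 172.]))]
pot [(0.85, array([0.6715, 0.0361, 0.0043]), array([279., 185.]))]
burnisher [(0.93, array([ 0.4138, -0.0959,  0.001 ]), array([336., 292.])), (0.56, array([0.6725, 0.0358, 0.0004]), array([280., 185.]))]
side 0.022324765041893353
timer [(0.71, array([ 0.4272,  0.217 , -0.0019]), a
[... 459 characters left out ...]
 array([ 0.426 ,  0.2213, -0.0013]), array([192., 224.])), (0.52, array([0.5772, 0.065 , 0.0628]), array([273., 217.]))]
form [(0.77, array([ 0.4269,  0.2207, -0.0006]), array([192., 224.]))]
handle [(0.64, array([0.7025, 0.3408, 0.0017]), array([253., 164.])), (0.58, array([ 0.7061,  0.1253, -0.0028]), array([298., 204.]))]
jar [(0.9, array([0.7026, 0.1243, 0.    ]), array([298., 204.])), (0.34, array([ 0.5457, -0.0043,  0.08  ]), array([280., 234.]))]
weight [(0.98, array([ 0.6208, -0.0507, -0.0014]), array([315., 255.]))]
pot [(0.97, array([ 0.6763,  0.0361, -0.0004]), array([310., 226.]))]
burnisher [(0.57, array([ 0.4104, -0.0937,  0.0004]), array([254., 307.]))]
1.3 0.08790060863523934
```

```bash
python3 - <<'E'
import cv2
a=cv2.imread("pics/top0.png"); cv2.imwrite("pics/top0c.png",cv2.resize(a[140:320,140:380],None,fx=3.3,fy=3.3,interpolation=cv2.INTER_CUBIC)); 
a=cv2.imread("pics/side0.png"); cv2.imwrite("pics/side0c.png",cv2.resize(a[140:320,140:380],None,fx=3.3,fy=3.3,interpolation=cv2.INTER_CUBIC))
E
```

```text
(no output)
```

View pics/top0c.png

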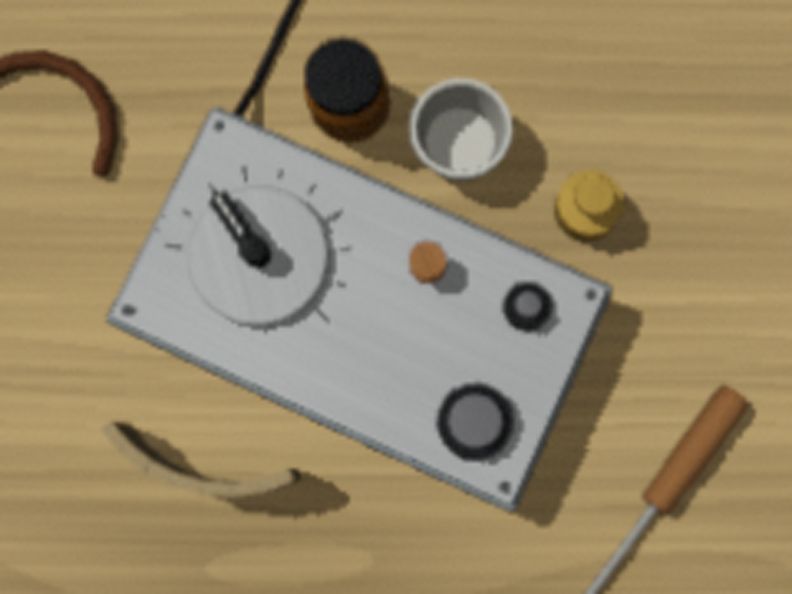

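View pics/side0c.png

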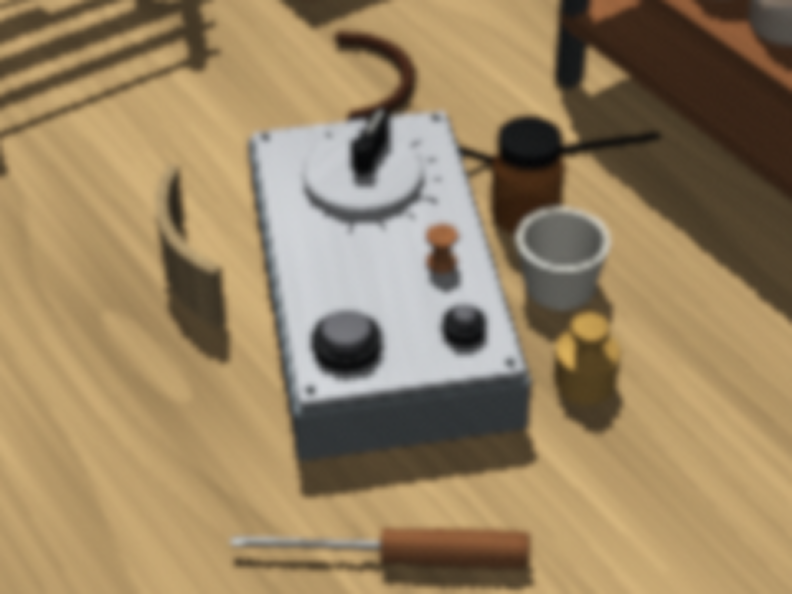

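View pics/top0.png

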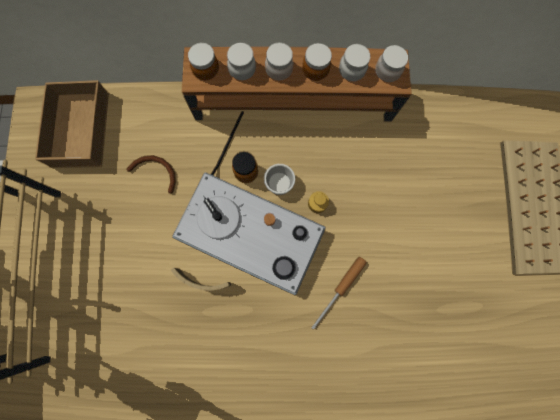

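The top view shows the wing pointing up-left (crop 257,250 → 215,195), on the third tick, so stop 2. The target is stop 6, the tick near crop (337,215). The larger key is at crop (475,422). Next I'll refine the geometry from the plate corners.

```bash
python3 - <<'E'
from h import *
from scipy.optimize import least_squares
np.set_printoptions(precision=4,suppress=True)
C=np.array([[.085,.155],[.085,-.155],[-.085,-.155],[-.085,.155]])
obs={"top":[(218,108),(610,290),(515,510),(107,320)],"side":[(445,112),(525,375),(297,408),(250,137)]}
obs={k:np.array(v)/3.3+140 for k,v in obs.items()}
def P(q):
    c,s=np.cos(q[2]),np.sin(q[2]); return np.c_[C@np.array([[c,-s],[s,c]]).T+q[:2],np.full(4,.06)]
for cams in (["top"],["side"],["top","side"]):
    r=least_squares(lambda q:np.concatenate([(pix(k,X)-o) for k in cams for X,o in zip(P(q),obs[k])]),[.55,.108,-.43])
    print(cams,r.x[:2],np.degrees(r.x[2]),np.abs(r.fun).max())
f=lambda cam,u,z:ray(cam,np.array(u)/3.3+140,z)
print("disc c top",f("top",(258,255),.071),"hub",f("top",(257,250),.085))
print("disc side",f("side",(364,173),.071))
print("wing end top .097",f("top",(216,194),.097), "key top",f("top",(475,422),.08),"side",f("side",(347,329),.08))
print("stopkey",f("top",(528,303),.08),f("side",(464,318),.08))
print(status.read_qpos(),status.read_ee_rot())
ax=np.array([.5855,.173])
for a in range(45,-75,-15):
  u=np.array([np.cos(np.radians(a)),np.sin(np.radians(a))]); t=np.array([-u[1],u[0]])
  p=np.r_[ax+.033*u+.017*t,.08]
  print(a,[None if (j:=planner.solve_ik(p,[180,0,a+d])) is None else np.round(j,0)[[0,3,4,5]] for d in(0,90,-90,180)])
E
```

```text
['top'] [0.5492 0.1052] -24.962278596769096 2.701993785809009
['side'] [0.5467 0.1045] -24.88631810056984 2.5754660277156063
['top', 'side'] [0.5483 0.1052] -24.948637314338093 2.8669245339081613
disc c top [0.5816 0.1742 0.071 ] hub [0.5828 0.1731 0.085 ]
disc side [0.5777 0.1686 0.071 ]
wing end top .097 [0.6184 0.1995 0.097 ] key top [0.4692 0.0283 0.08  ] side [0.4685 0.0266 0.08  ]
stopkey [ 0.5479 -0.0074  0.08  ] [ 0.5419 -0.0122  0.08  ]
[61.8291 15.1216 91.9027  0.0015 72.9797 -2.1136] [-179.9961   -0.0016  153.9422]
45 [array([17., -0., 56., 62.]), array([ 17.,   0.,  56., -28.]), None, array([  17.,    0.,   56., -118.])]
30 [array([16., -0., 56., 76.]), array([ 16.,  -0.,  56., -14.]), None, array([  16.,    0.,   56., -104.])]
15 [array([16., -0., 57., 91.]), array([16., -0., 57.,  1.]), None, array([ 16.,   0.,  57., -89.])]
0 [array([ 15.,  -0.,  57., 105.]), array([15., -0., 57., 15.]), None, array([ 15.,   0.,  57., -75.])]
-15 [array([ 14.,  -0.,  57., 119.]), array([14., -0., 57., 29.]), None, array([ 14.,   0.,  57., -61.])]
-30 [array([ 13.,  -0.,  57., 133.]), array([13., -0., 57., 43.]), array([  13.,    0.,   57., -137.]), array([ 13.,   0.,  57., -47.])]
-45 [None, array([12., -0., 56., 57.]), array([  12.,    0.,   56., -123.]), array([ 12.,   0.,  56., -33.])]
-60 [None, array([12., -0., 56., 72.]), array([  12.,    0.,   56., -108.]), array([ 12.,   0.,  56., -18.])]
```

```bash
cat >> h.py <<'E'
AX=np.array([.583,.173]); A0=35.0
def tp(a,z=.080,off=.016,r=.036):
    u=np.array([np.cos(np.radians(a)),np.sin(np.radians(a))]); t=np.array([-u[1],u[0]])
    return list(np.r_[AX+r*u+off*t,z]),[180,0,a+90]
def push(clicks,v=.06):
    p,o=tp(A0-24*clicks); bot.line_to(p,frame=o,velocity=v)
    f=np.array(status.read_ft_force()); u=np.radians(A0-24*clicks); t=np.array([-np.sin(u),np.cos(u)])
    print(clicks,"t",round(status.read_t(),2),"ftan",round(float(f[:2]@t),2),"f",f.round(2))
E
python3 - <<'E'
from h import *
eoat.close(10)
p,o=tp(47,.17); bot.move_to(p,o)
p,o=tp(47,.08); bot.line_to(p,velocity=.08)
print(status.read_t(),status.read_tcp_pos(),status.read_grip_width(),status.read_ft_force())
snap("top","top1");snap("side","side1")
for i in ("top","side"):
  a=cv2.imread(f"pics/{i}1.png"); cv2.imwrite(f"pics/{i}1c.png",cv2.resize(a[140:320,140:380],None,fx=3.3,fy=3.3,interpolation=cv2.INTER_CUBIC))
E
```

```text
5.6917 [0.596487   0.2104236  0.08079508] 0.00024648101701887047 [0.80558572 0.73059914 0.76199196]
```

View pics/side1c.png

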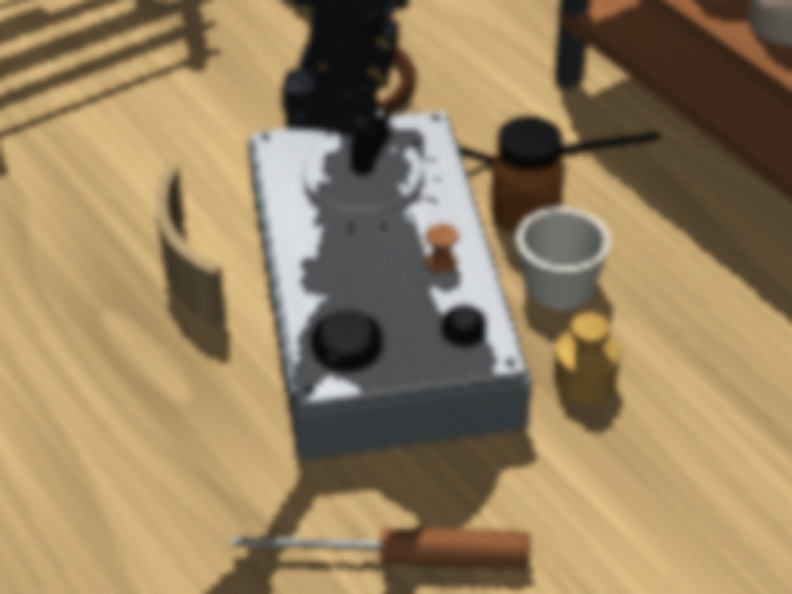

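View pics/top1c.png

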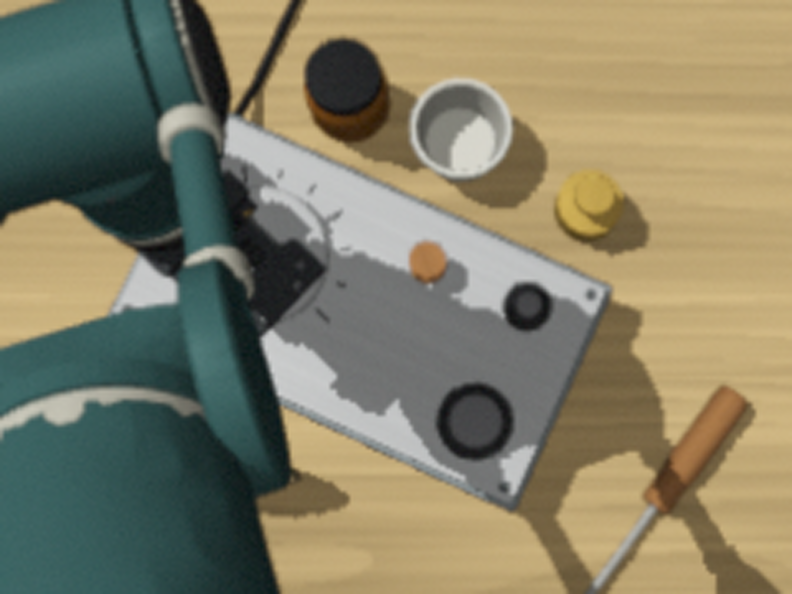

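The finger stands behind the wing in the side view (wing near 370,150), clear of the bystanders, and the wing hasn't moved. The dial is hidden in the top view. Pushing in small steps.

```bash
python3 - <<'E'
from h import *
print(status.read_ft_force())
for c in np.arange(-.3,1.21,.1): push(round(float(c),2))
r=eyes.grab_frame("side"); m=eyes.mark_of("side","wing_tip")
print([(q["p"],w("side",q["point"])) for q in m])
E
```

```text
[ 0.1004465  -0.12658587 -0.2204353 ]
-0.3 t 6.04 ftan 2.06 f [-1.18  1.71  2.07]
-0.2 t 6.29 ftan 5.95 f [-4.72  3.81  3.88]
-0.1 t 6.54 ftan 5.76 f [-4.89  3.51  3.93]
0.0 t 6.79 ftan 2.48 f [-2.28  1.43  1.34]
0.1 t 7.04 ftan 1.53 f [-2.06  0.5   0.13]
0.2 t 7.29 ftan -0.1 f [-0.62 -0.48  0.42]
0.3 t 7.54 ftan 0.23 f [-0.37  0.07  0.63]
0.4 t 7.79 ftan 0.37 f [0.34 0.56 0.24]
0.5 t 8.04 ftan -0.66 f [ 0.8  -0.38  0.26]
0.6 t 8.29 ftan 1.66 f [-1.51  1.2  -0.46]
0.7 t 8.54 ftan 3.96 f [-2.65  3.3   0.56]
0.8 t 8.79 ftan 6.35 f [-3.91  5.49  1.04]
0.9 t 9.04 ftan 3.06 f [-3.2   2.38  1.05]
1.0 t 9.29 ftan 1.22 f [-0.9   1.06 -0.17]
1.1 t 9.54 ftan 0.46 f [-0.47  0.4  -0.49]
1.2 t 9.79 ftan -0.53 f [-0.44 -0.58 -0.04]
[(0.7, array([0.62185504, 0.17217488, 0.09559672]))]
```

```bash
python3 - <<'E'
from h import *
for i in range(2):
  for c in ("side","top"):
    snap(c,f"{c}2")
    print(c,[(round(q["p"],2),w(c,q["point"])) for q in eyes.mark_of(c,"wing_tip")],[(round(q["p"],2),w(c,q["point"])) for q in eyes.mark_of(c,"dial_axis")])
a=cv2.imread("pics/side2.png")[140:230,200:320]; cv2.imwrite("pics/side2c.png",cv2.resize(a,None,fx=6.6,fy=6.6,interpolation=cv2.INTER_CUBIC))
# predicted wing tip pixels in the crop for click counts
for k in range(4):
  u=np.radians(A0-24*k); print(k,(pix("side",np.r_[AX+.04*np.array([np.cos(u),np.sin(u)]),.097])-[200,140])*6.6)
E
```

```text
side [(0.98, array([0.62059858, 0.17316889, 0.0956538 ])), (0.32, array([ 0.70614563,  0.12311078, -0.00447561]))] [(0.92, array([0.58358705, 0.17401048, 0.07270214]))]
top [(0.61, array([0.62259043, 0.17317444, 0.09536693]))] [(0.66, array([0.58812595, 0.17272668, 0.06969302]))]
side [(0.87, array([0.62213306, 0.17269309, 0.09356838]))] []
top [(0.79, array([0.62127269, 0.17274981, 0.0995122 ]))] [(0.7, array([0.58263013, 0.17205402, 0.07038835]))]
0 [371.77434736 223.70355517]
1 [407.20587219 237.5080276 ]
2 [430.78233325 259.43641694]
3 [438.27246662 285.97578013]
```

View pics/side2c.png

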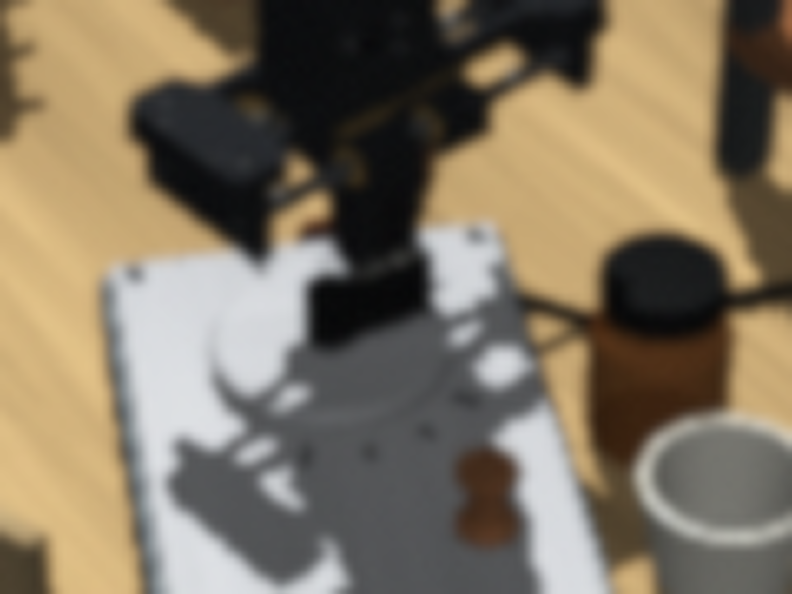

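The wing marks read about 0°, which is 1.5 clicks. The finger is still touching the wing, right at the second crest. So contact comes about 0.4 click before my nominal, and the 4th crest should fall at nominal 3.1. Continuing to 2.9 with a check at each click.

```bash
cat >> h.py <<'E'
def ang():
    out=[]
    for c in("side","top"):
        eyes.grab_frame(c)
        for q in eyes.mark_of(c,"wing_tip")[:1]:
            d=w(c,q["point"])[:2]-AX; out.append((c,round(q["p"],2),"clicks",round((A0-np.degrees(np.arctan2(d[1],d[0])))/24,2),"r",round(float(np.hypot(*d)),3)))
    print(out)
E
python3 - <<'E'
from h import *
for c in (1.25,1.3,1.4): push(c)
ang()
for c in np.arange(1.5,2.36,.1): push(round(float(c),2))
ang()
for c in np.arange(2.4,2.96,.1): push(round(float(c),2))
ang()
E
```

```text
1.25 t 10.74 ftan 0.47 f [-0.47  0.43  0.03]
1.3 t 10.99 ftan -0.18 f [-0.7  -0.23  0.43]
1.4 t 11.24 ftan 0.22 f [ 0.4   0.23 -0.67]
[('side', 0.96, 'clicks', np.float64(1.57), 'r', 0.037), ('top', 0.64, 'clicks', np.float64(5.71), 'r', 0.186)]
1.5 t 11.69 ftan -0.21 f [-0.49 -0.2  -0.54]
1.6 t 11.94 ftan 0.1 f [ 0.14  0.09 -0.06]
1.7 t 12.19 ftan 2.44 f [-0.33  2.49 -0.76]
1.8 t 12.44 ftan 4.59 f [-1.09  4.79 -0.18]
1.9 t 12.69 ftan 4.87 f [-0.34  5.02  0.34]
2.0 t 12.94 ftan 1.43 f [-1.25  1.75 -0.67]
2.1 t 13.19 ftan 0.61 f [-0.83  0.86  0.84]
2.2 t 13.44 ftan 0.37 f [0.3  0.29 0.65]
2.3 t 13.69 ftan -0.04 f [-0.08 -0.01 -0.73]
[('side', 0.82, 'clicks', np.float64(2.43), 'r', 0.036)]
2.4 t 14.14 ftan 0.23 f [-0.42  0.42  0.21]
2.5 t 14.39 ftan -0.35 f [ 0.18 -0.48 -0.37]
2.6 t 14.64 ftan 0.44 f [-0.35  0.67  0.63]
2.7 t 14.89 ftan 0.93 f [-0.72  1.48  0.54]
2.8 t 15.14 ftan 4.87 f [ 0.94  5.16 -0.19]
2.9 t 15.39 ftan 5.95 f [ 0.89  6.62 -1.97]
[('side', 0.67, 'clicks', np.float64(2.92), 'r', 0.038)]
```

The force peaks (−0.15, 0.8, 1.85, 2.85) suggest three clicks done, with the fourth being loaded. The network marks disagree by half a click. Before going on, I'll back off, lift clear and look.

```bash
python3 - <<'E'
from h import *
push(2.3)
p,o=tp(A0-24*2.3,.16); bot.line_to(p,velocity=.15)
q=list(status.read_qpos()); print(q); q[0]+=45; bot.set_joints(q)
ang(); print(status.read_t())
snap("top","top3");snap("side","side3")
a=cv2.imread("pics/top3.png")[170:260,170:290]; cv2.imwrite("pics/top3c.png",cv2.resize(a,None,fx=6.6,fy=6.6,interpolation=cv2.INTER_CUBIC))
a=cv2.imread("pics/side3.png")[140:230,200:320]; cv2.imwrite("pics/side3c.png",cv2.resize(a,None,fx=6.6,fy=6.6,interpolation=cv2.INTER_CUBIC))
E
```

```text
2.3 t 15.99 ftan -0.37 f [ 0.51 -0.58 -0.09]
[np.float64(13.536563884080627), np.float64(15.379584913052442), np.float64(100.20078531636831), np.float64(-0.007071083811227136), np.float64(64.46449592863918), np.float64(33.76130458991094)]
[('side', 0.57, 'clicks', np.float64(2.65), 'r', 0.039), ('top', 0.61, 'clicks', np.float64(2.97), 'r', 0.037)]
18.675
```

View pics/top3c.png

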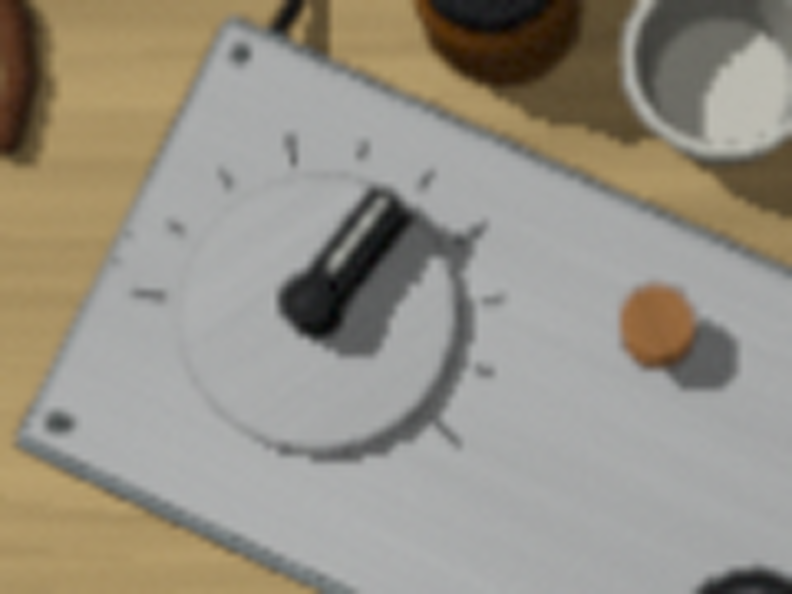

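View pics/side3c.png

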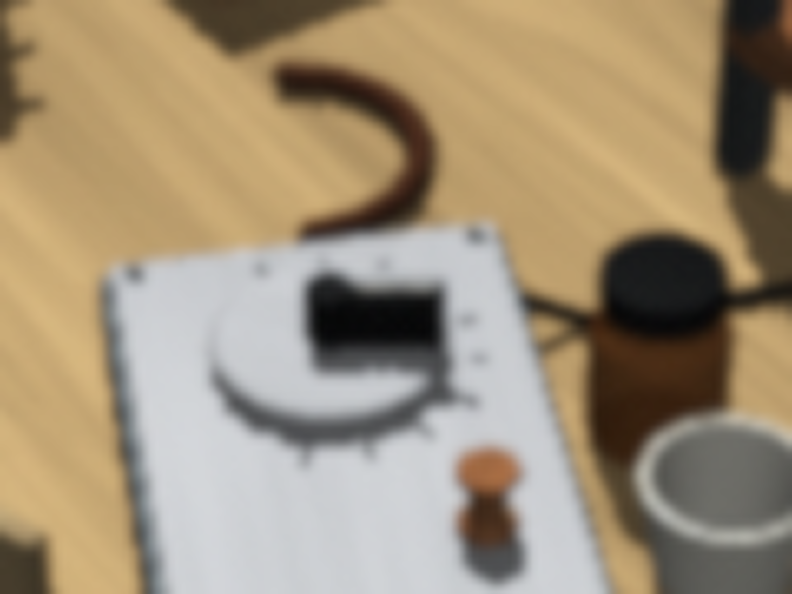

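The top view shows all 10 ticks. The wing runs from (310,305) to (395,195), −38° in the world, which is tick 5 (428,180). It started over tick 2, so three clicks are done and the force count was right. One more takes it to tick 6 (472,235).

```bash
python3 - <<'E'
from h import *
p,o=tp(A0-24*2.3,.16); bot.move_to(p,o)
p,o=tp(A0-24*2.3); bot.line_to(p,velocity=.1)
for c in (2.5,2.7,2.8,2.9,2.95,3.0,3.05,3.1,3.15,3.2): push(c)
push(2.9)
p,o=tp(A0-24*2.9,.16); bot.line_to(p,velocity=.15)
q=list(status.read_qpos()); q[0]+=45; bot.set_joints(q)
print(status.read_t())
snap("top","top4");snap("side","side4")
for n in("start_key_top","stop_key_top"):
  for cam in("top","side"): print(n,[(round(q["p"],2),w(cam,q["point"])) for q in eyes.mark_of(cam,n)])
a=cv2.imread("pics/top4.png")[170:260,170:290]; cv2.imwrite("pics/top4c.png",cv2.resize(a,None,fx=6.6,fy=6.6,interpolation=cv2.INTER_CUBIC))
E
```

```text
2.5 t 21.77 ftan 0.81 f [ 0.07  0.85 -0.66]
2.7 t 22.02 ftan -0.18 f [ 0.2  -0.32  0.23]
2.8 t 22.27 ftan 2.7 f [0.72 2.74 1.69]
2.9 t 22.52 ftan 4.94 f [1.73 4.81 0.48]
2.95 t 22.77 ftan 5.62 f [ 1.8   5.63 -0.18]
3.0 t 23.02 ftan 6.45 f [2.72 6.03 0.31]
3.05 t 23.27 ftan 2.7 f [0.15 3.32 2.  ]
3.1 t 23.52 ftan 2.7 f [1.55 2.22 1.86]
3.15 t 23.77 ftan 1.13 f [0.26 1.26 1.51]
3.2 t 24.02 ftan 0.83 f [0.92 0.28 1.12]
2.9 t 24.3 ftan 0.15 f [-0.25  0.35  0.61]
26.775
start_key_top [(0.73, array([0.46692074, 0.02929006, 0.08387939])), (0.68, array([ 0.70500619,  0.1218389 , -0.00265713]))]
start_key_top [(0.7, array([0.46748559, 0.02566515, 0.07881962]))]
stop_key_top [(0.58, array([ 0.54550134, -0.00709235,  0.08061775]))]
stop_key_top [(0.52, array([ 0.54776264, -0.00546254,  0.08225496])), (0.32, array([0.46963264, 0.02488318, 0.07908176]))]
```

View pics/top4c.png

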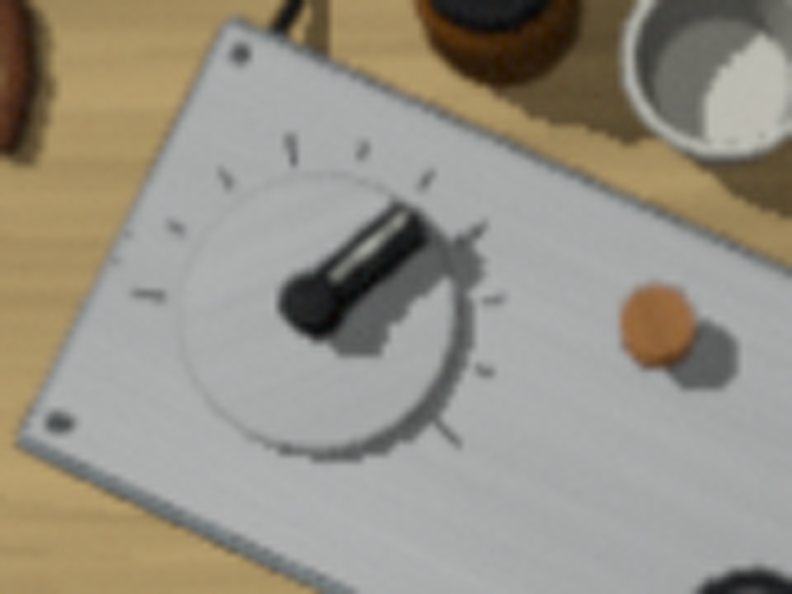

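The wing now runs (313,305)→(412,220), −49°, about stop 5.5. It's balanced on the crest and hasn't jumped. The finger at 3.2 was just short. Rest contact for stop 6 would be at about 3.65, and the next crest is beyond 4.1, so it's safe to go on to about 3.5.

```bash
python3 - <<'E'
from h import *
p,o=tp(A0-24*2.8,.16); bot.move_to(p,o)
p,o=tp(A0-24*2.8); bot.line_to(p,velocity=.1)
for c in (3.0,3.1,3.15,3.2,3.25,3.3,3.35,3.4,3.45,3.5): push(c)
push(3.1)
p,o=tp(A0-24*3.1,.16); bot.line_to(p,velocity=.15)
q=list(status.read_qpos()); q[0]+=45; bot.set_joints(q)
print(status.read_t())
snap("top","top5");snap("side","side5")
a=cv2.imread("pics/top5.png")[170:260,170:290]; cv2.imwrite("pics/top5c.png",cv2.resize(a,None,fx=6.6,fy=6.6,interpolation=cv2.INTER_CUBIC))
E
```

```text
3.0 t 30.06 ftan 0.35 f [ 0.4   0.14 -0.55]
3.1 t 30.31 ftan 0.46 f [0.29 0.35 0.17]
3.15 t 30.56 ftan -0.12 f [ 0.17 -0.3  -0.22]
3.2 t 30.81 ftan -0.37 f [-0.87  0.27 -0.41]
3.25 t 31.06 ftan 0.44 f [ 0.01  0.59 -1.19]
3.3 t 31.31 ftan 1.28 f [0.16 1.63 0.37]
3.35 t 31.56 ftan 0.17 f [0.   0.23 0.02]
3.4 t 31.81 ftan -0.04 f [ 0.37 -0.44  0.22]
3.45 t 32.06 ftan 0.23 f [0.08 0.26 0.72]
3.5 t 32.31 ftan -0.76 f [-0.78 -0.26  0.68]
3.1 t 32.62 ftan 0.27 f [0.41 0.02 0.43]
35.0917
```

View pics/top5c.png

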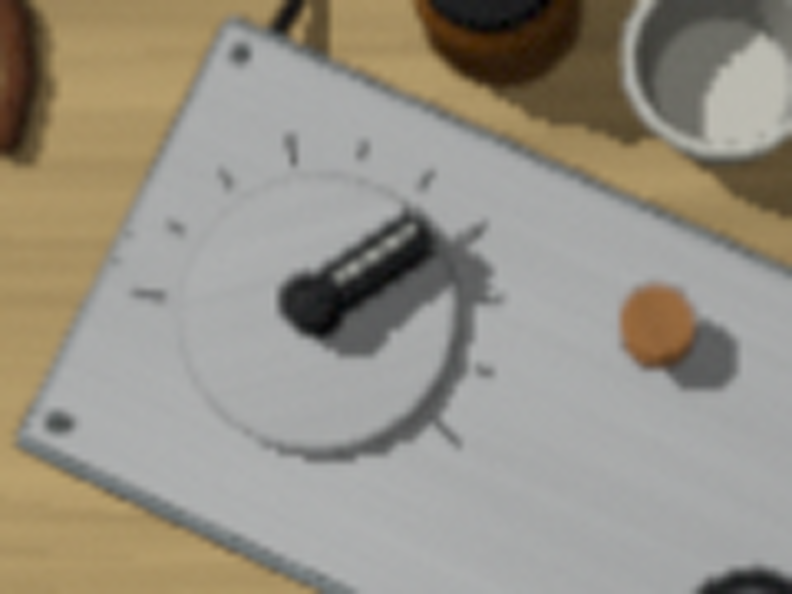

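Before pressing the key I'll measure the wing angle properly in all four clear pictures, using dark-pixel segmentation and the calibration.

```bash
python3 - <<'E'
from h import *
from scipy.optimize import minimize
def poly(q,a):
    u=np.array([np.cos(a),np.sin(a)]);t=np.array([-u[1],u[0]]); 
    return u,t
def render(cam,ax,a,S=6,shape=(90,120),o=(170,170)):
    m=np.zeros((shape[0]*S,shape[1]*S),np.uint8); u,t=poly(0,a); o=np.array(o)
    pts=[]
    for z in np.linspace(.071,.097,4):
        q=[np.r_[ax+r*u+s*t,z] for r,s in((0,.007),(.046,.007),(.046,-.007),(0,-.007))]
        q2=[np.r_[ax+.01*np.array([np.cos(b),np.sin(b)]),z] for b in np.linspace(0,6.28,16)]
        pts+=[(q),(q2)]
    for k in(0,1):
        P=np.array([[pix(cam,X) for X in r] for r in pts[k::2]]).reshape(-1,2)
        h=cv2.convexHull((((P-o+.5)*S)).astype(np.float32)); cv2.fillConvexPoly(m,h.astype(np.int32),255)
    return cv2.resize(m,shape[::-1],interpolation=cv2.INTER_AREA)/255.
for cam,o in(("top",(170,170)),("side",(200,140))):
  for n in(0,3,4,5):
    im=cv2.imread(f"pics/{cam}{n}.png",0)[o[1]:o[1]+90,o[0]:o[0]+120].astype(float)
    t=np.clip((115-im)/60,0,1)
    c=(pix(cam,[.583,.173,.08])-o); yy,xx=np.mgrid[:90,:120]; wgt=(np.hypot(xx-c[0],yy-c[1])<24)
    if cam=="top" and n==0: pass
    best=None
    cost=lambda v:float((wgt*(render(cam,np.array([.583,.173])+v[:2]*1e-3,np.radians(v[2]),o=o)-t)**2).sum())
    for a in range(-80,50,10):
        f=cost([0,0,a]); best=min(best or (9e9,),(f,a))
    r=minimize(cost,[0,0,best[1]],method="Nelder-Mead",options=dict(initial_simplex=[[0,0,best[1]],[3,0,best[1]],[0,3,best[1]],[0,0,best[1]+8]],maxiter=80))
    print(cam,n,r.x.round(2),"stop",round((108-24.95-r.x[2])/24,2),"cost",round(r.fun,1))
E
```

```text
Traceback (most recent call last):
TypeError: can't multiply sequence by non-int of type 'float'
```

```bash
cat > fit.py <<'E'
from h import *
from scipy.optimize import minimize
def render(cam,ax,a,S=6,shape=(90,120),o=(170,170)):
    m=np.zeros((shape[0]*S,shape[1]*S),np.uint8); u=np.array([np.cos(a),np.sin(a)]);t=np.array([-u[1],u[0]]); o=np.array(o)
    pts=[]
    for z in np.linspace(.071,.097,4):
        pts+=[[np.r_[ax+r*u+s*t,z] for r,s in((0,.007),(.046,.007),(.046,-.007),(0,-.007))]]
        pts+=[[np.r_[ax+.01*np.array([np.cos(b),np.sin(b)]),z] for b in np.linspace(0,6.28,16)]]
    for k in(0,1):
        P=np.array([[pix(cam,X) for X in r] for r in pts[k::2]]).reshape(-1,2)
        h=cv2.convexHull((((P-o+.5)*S)).astype(np.float32)); cv2.fillConvexPoly(m,h.astype(np.int32),255)
    return cv2.resize(m,shape[::-1],interpolation=cv2.INTER_AREA)/255.
def fit(cam,n):
    o=dict(top=(170,170),side=(200,140))[cam]
    im=cv2.imread(f"pics/{cam}{n}.png",0)[o[1]:o[1]+90,o[0]:o[0]+120].astype(float)
    t=np.clip((115-im)/60,0,1)
    t=cv2.morphologyEx(t,cv2.MORPH_CLOSE,np.ones((3,3)))
    c=(pix(cam,[.583,.173,.08])-o); yy,xx=np.mgrid[:90,:120]; wgt=(np.hypot(xx-c[0],yy-c[1])<24)
    cost=lambda v:float((wgt*(render(cam,AX+np.array(v[:2])*1e-3,np.radians(v[2]),o=o)-t)**2).sum())
    a=min(range(-80,50,10),key=lambda a:cost([0,0,a]))
    r=minimize(cost,[0,0,a],method="Nelder-Mead",options=dict(initial_simplex=[[0,0,a],[3,0,a],[0,3,a],[0,0,a+8]],maxiter=80))
    print(cam,n,r.x.round(2),"stop",round((108-24.95-r.x[2])/24,2),"cost",round(r.fun,1))
if __name__=="__main__":
  for cam in("top","side"):
    for n in(0,3,4,5): fit(cam,n)
E
python3 fit.py
```

```text
Traceback (most recent call last):
  File "fit.py", line 25, in <module>
    for n in(0,3,4,5): fit(cam,n)
                       ~~~^^^^^^^
  File "fit.py", line 21, in fit
    r=minimize(cost,[0,0,a],method="Nelder-Mead",options=dict(initial_simplex=[[0,0,a],[3,0,a],[0,3,a],[0,0,a+8]],maxiter=80))
  File "fit.py", line 19, in <lambda>
    cost=lambda v:float((wgt*(render(cam,AX+np.array(v[:2])*1e-3,np.radians(v[2]),o=o)-t)**2).sum())
                              ~~~~~~^^^^^^^^^^^^^^^^^^^^^^^^^^^^^^^^^^^^^^^^^^^^^^^^^^
  File "fit.py", line 10, in render
    P=np.array([[pix(cam,X) for X in r] for r in pts[k::2]]).reshape(-1,2)
                 ~~~^^^^^^^
  File "h.py", line 6, in pix
    c=eyes.calibration(cam); p=np.array(c["R"])@np.array(X)+np.array(c["t"]); s=p[:2]/p[2]; s=s*(1+c["k1"]*(s@s)); return (np.array(c["intrinsics"])@[s[0],s[1],1])[:2]
ValueError: time passes only in moves, steps and waits
```

```bash
sed -i 's/^def w(/import functools\n@functools.lru_cache\ndef CAL(cam): return eyes.calibration(cam)\ndef w(/; s/c=eyes.calibration(cam)/c=CAL(cam)/' h.py; python3 fit.py; python3 -c "
from h import *
print(status.read_t())"
```

```text
top 0 [-0.51  0.   36.92] stop 1.92 cost 27.6
top 3 [ -1.5    1.51 -36.72] stop 4.99 cost 39.3
top 4 [ -0.97   1.16 -50.76] stop 5.58 cost 35.1
top 5 [ -0.91   0.66 -56.33] stop 5.81 cost 32.7
side 0 [-0.51  0.68 40.84] stop 1.76 cost 81.5
side 3 [ -5.32  -2.52 -43.43] stop 5.27 cost 99.4
side 4 [ -4.23  -0.61 -60.66] stop 5.99 cost 97.1
side 5 [ -5.14  -2.19 -63.83] stop 6.12 cost 97.2
35.1917
```

The top fit gives 1.92 → 4.99 → 5.58 → 5.81. Either the dial is creeping slowly into the stop or it's hanging a little short of it. I'll wait a moment and re-measure.

```bash
python3 - <<'E'
from fit import *
for n in(6,7):
    bot.dwell(.7); snap("top",f"top{n}"); snap("side",f"side{n}"); fit("top",n); fit("side",n); ang()
print(status.read_t(), np.round(status.read_tcp_pos(),3))
a=cv2.imread("pics/top7.png")[170:260,170:290]; cv2.imwrite("pics/top7c.png",cv2.resize(a,None,fx=6.6,fy=6.6,interpolation=cv2.INTER_CUBIC))
E
```

```text
top 6 [ -0.98   0.75 -56.46] stop 5.81 cost 32.4
side 6 [ -5.14  -2.19 -63.83] stop 6.12 cost 97.4
[('side', 0.77, 'clicks', np.float64(3.61), 'r', 0.038), ('top', 0.74, 'clicks', np.float64(3.65), 'r', 0.037)]
top 7 [ -0.96   0.66 -56.18] stop 5.8 cost 32.9
side 7 [ -5.14  -2.19 -63.83] stop 6.12 cost 97.7
[('side', 0.95, 'clicks', np.float64(3.72), 'r', 0.037), ('top', 0.65, 'clicks', np.float64(3.88), 'r', 0.036)]
37.1917 [0.324 0.554 0.159]
```

View pics/top7c.png

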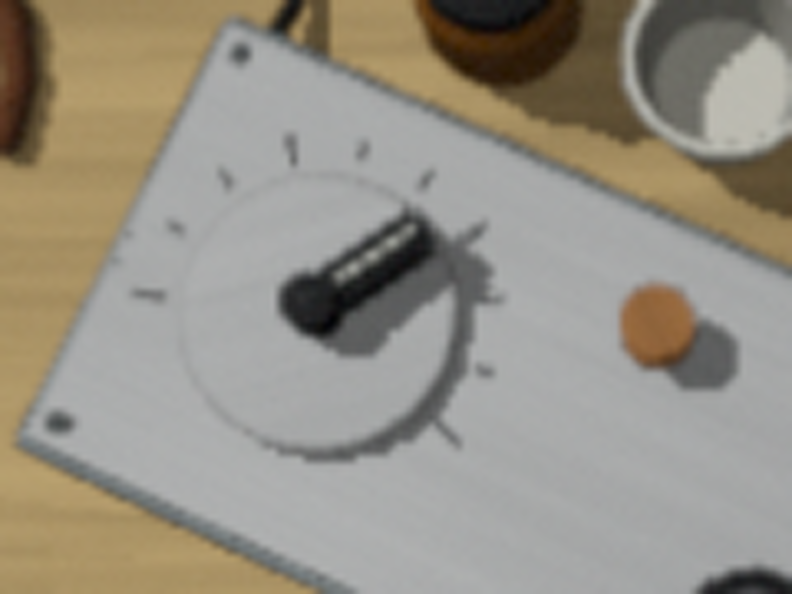

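It's at rest at about 5.8: past the crest, but short of the stop centre because the finger carried it only that far. I'll nudge it gently to the stop, to nominal 3.7 or until the force starts rising. The next crest isn't until about 4.1.

```bash
python3 - <<'E'
from fit import *
p,o=tp(A0-24*3.2,.15); bot.move_to(p,o)
p,o=tp(A0-24*3.2); bot.line_to(p,velocity=.12)
push(3.45)
for c in (3.55,3.6,3.65,3.7,3.75):
    push(c)
    a=np.radians(A0-24*c); t=np.array([-np.sin(a),np.cos(a)])
    f=np.mean([np.array(status.read_ft_force())[:2]@t for _ in range(3)]); 
    if f>1.5: print("stop",f); break
push(c-.35)
p,o=tp(A0-24*(c-.35),.15); bot.line_to(p,velocity=.2)
q=list(status.read_qpos()); q[0]+=42; bot.set_joints(q)
snap("top","top8"); snap("side","side8"); ang(); fit("top",8); fit("side",8)
print(status.read_t())
a=cv2.imread("pics/top8.png")[170:260,170:290]; cv2.imwrite("pics/top8c.png",cv2.resize(a,None,fx=6.6,fy=6.6,interpolation=cv2.INTER_CUBIC))
E
```

```text
3.45 t 39.98 ftan -0.68 f [-0.52 -0.43  0.14]
3.55 t 40.23 ftan 0.39 f [ 0.31  0.24 -1.14]
3.6 t 40.48 ftan 0.4 f [0.17 0.42 0.01]
3.65 t 40.73 ftan 0.2 f [0.02 0.3  0.55]
3.7 t 40.98 ftan -1.42 f [-0.94 -1.11  0.1 ]
3.75 t 41.23 ftan -0.2 f [ 0.31 -0.8  -0.28]
3.4 t 41.52 ftan 0.12 f [ 0.17 -0.01 -0.24]
[('side', 0.69, 'clicks', np.float64(3.98), 'r', 0.034), ('top', 0.59, 'clicks', np.float64(3.98), 'r', 0.037)]
top 8 [ -0.91   0.67 -61.68] stop 6.03 cost 29.2
side 8 [ -4.33  -2.46 -70.84] stop 6.41 cost 90.9
44.0
```

View pics/top8c.png

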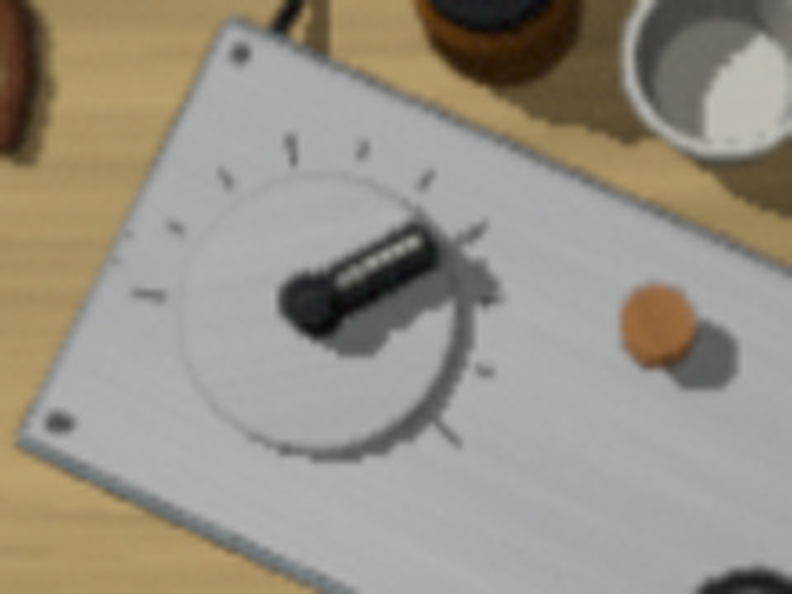

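The dial is now at 6.03 by the top fit and 3.98 clicks by both marks: set. Pressing the larger key.

```bash
python3 - <<'E'
from h import *
K=[.468,.0275]; o=[180,0,100]
bot.move_to(K+[.17],o); bot.line_to(K+[.088],velocity=.12)
f0=status.read_ft_force()[2]; print(f0,status.read_t())
z=.088
while z>.066:
    z-=.0015; bot.line_to(K+[z],velocity=.05)
    f=status.read_ft_force()[2]; print(round(z,4),round(status.read_tcp_pos()[2],4),round(f,1))
    if f>14: break
bot.dwell(.15); print(status.read_ft_force()[2])
snap("side","side9")
bot.line_to(K+[.15],velocity=.12); print(status.read_t())
E
```

```text
0.8870522208346328 46.7083
0.0865 0.0872 0.0
0.085 0.0851 -0.1
0.0835 0.0833 1.2
0.082 0.0822 1.5
0.0805 0.0807 2.9
0.079 0.0792 3.8
0.0775 0.0777 3.7
0.076 0.0764 6.4
0.0745 0.0762 17.6
16.96156288849758
49.9417
```

The key bottomed out: about 5 N of spring force, then a sharp rise to 17 N at z=0.0762. Next I'll retreat and do a last check.

```bash
python3 - <<'E'
from fit import *
q=list(status.read_qpos()); q[0]+=60; bot.set_joints(q)
snap("top","top10"); snap("side","side10"); ang(); fit("top",10)
for n in("start_key_top",): print([(c,w(c,q["point"])) for c in("top","side") for q in eyes.mark_of(c,n)[:1]])
print(status.read_t(),status.read_tcp_pos(),status.read_ft_force())
a=cv2.imread("pics/top10.png")[140:320,140:380]; cv2.imwrite("pics/top10c.png",cv2.resize(a,None,fx=3.3,fy=3.3,interpolation=cv2.INTER_CUBIC))
E
```

```text
[('side', 0.65, 'clicks', np.float64(3.94), 'r', 0.038), ('top', 0.64, 'clicks', np.float64(3.75), 'r', 0.037)]
top 10 [ -0.77   0.77 -62.41] stop 6.06 cost 31.1
[('top', array([0.46873099, 0.02917631, 0.08337934])), ('side', array([0.46907455, 0.02465894, 0.08103835]))]
52.05 [0.21007909 0.41808621 0.14889572] [ 0.15140316  0.37665432 -0.45230573]
```

View pics/top10c.png

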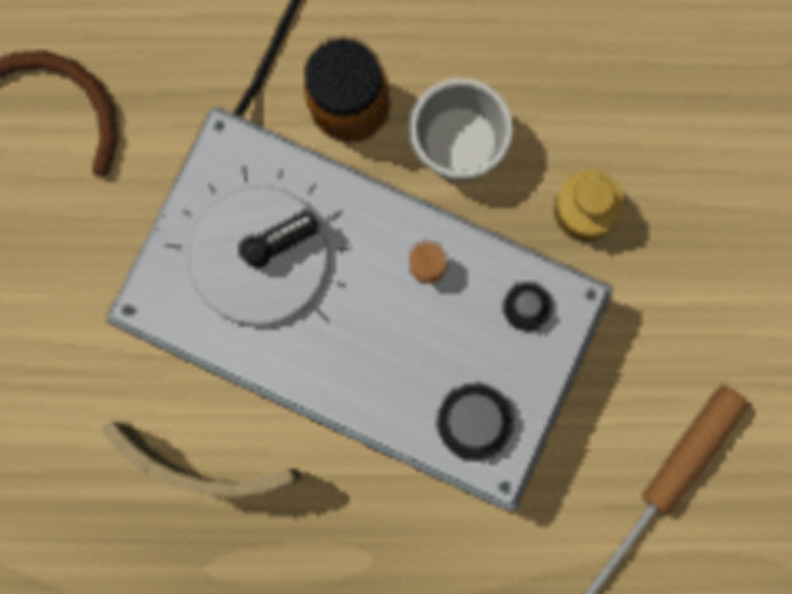

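The wing points at tick 6 (337,213), the key at (475,422) is back up, and every bystander stands as it did in the first picture. The arm is clear, so I'm handing in.

```bash
python3 -c "
from h import *
workorder.close_job(); print(status.read_t())"
```

```text
the job is handed in; nothing more can be done
the job is handed in; nothing more can be done
```

I turned the timer's dial four clicks clockwise, from stop 2 to stop 6, with the shut fingertip. Then I pressed the larger key right down, let it go and moved the arm clear. I handed the job in just after 52 s, under the 64 s limit; it reports no verdict.

**Dial:** On the fourth click the dial stayed where the finger left it, first near 5.5 and then near 5.8, so I went back twice and nudged it on. The picture fit in the top view before the key press gave stop 6.03, and afterwards 6.06. I saw no sign of it running past the fourth stop.

**Key:** The finger met the spring and then the end of travel at about 17 N. The last pictures show the key back up.

**Surroundings:** Nothing around the timer had visibly moved, the smaller key was not touched, and the force reading with the arm clear was close to zero.

**Checks that disagreed:**
- **Last wing marks:** these read 3.94 (side) and 3.75 (top) clicks, though both had read 3.98 before the key press. I put the difference down to their roughly 4 mm error.
- **Side-view fit:** it read high (6.41 at the same moment the top fit gave 6.03), and its fit was poor, so I relied on the top view.

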